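# Put the stamping bench's finished batch away

### The arm

A 6-joint arm with a two-finger parallel gripper is mounted at the origin on the work surface. World frame = base frame: x ahead of the robot, y to its left, z up, the work surface at z = 0. Lengths are in mm, angles in rad, forces in N, time in s.
With the tool pointing down it reaches from about 300 to 775 mm from the base axis. Payload 14.6 kg.
Tool frame: the origin (TCP) lies on the centre line of the jaws, within the pads' length; the fingertips stand 8 mm ahead of it and the grasp point (between the pads) lies 11 mm behind it; z points along the fingers, y is the line along which they close (so a half turn about z gives the same grasp; the last joint's range is limited). The gripper opens to 94 mm and grips with 3 to 60 N. Pads are 16 mm wide; open, the fingers measure 119 mm over their backs; the gripper's body (75 mm by 177 mm) begins 78 mm behind the grasp point.
Start: joints at [-1.187, 0.3, 1.521, -0, 1.321, -0.067], TCP at [239.619, -495.047, 213.446] pointing down, gripper open.
Joint ranges: [-3.03, 3.03], [-0.79, 2.21], [0.23, 2.52], [-1.04, 4.18], [0, 3.07], [-2.55, 2.55]. Speed limits (rad/s): [2.22, 2.22, 2.57, 3.14, 3.14, 3.14].

### API

Orientations are given as [roll, pitch, yaw] about the fixed x, y, z axes, in that order (R = Rz(yaw) Ry(pitch) Rx(roll)).
In Python, from cell import manip gives the robot as it stands.
- The arm moves only by the tool jog_arm, never from a script. Its argument "rows" is one flat list of numbers, 7 for each row, row after row: the shift along the world's x, y, z in cm, then the turn, a rotation vector about the world's x, y, z in rad, then the closure, from 0 (fully open) to 1 (shut). In form: [dx, dy, dz, rx, ry, rz, fingers, dx, dy, dz, rx, ry, rz, fingers, ...]. A call has 1 to 20 rows; each row shifts and turns the commanded pose from where the row before left it; what a row does not reach is not made up. A row lasts 1/12 s, in which the tool goes at most 41.7 mm and 7.16 degrees, less where a joint would pass 70% of its speed; a pose out of reach is approached as far as the arm can. A call with a gripper value outside its range is refused whole. The fingers move at their own pace and stop on an object; "newtons" is the grip in N (left out, the last holds). Time passes only in rows, so rows that do not move let the fingers close. It gives the time, the measured TCP pose, the force, the opening and the grip force at its end, in the units of the state.
- manip.read_state(): the state, without advancing time (a new reading comes with each control period).
- manip.camera(name): name is "side" or "top"; returns (picture, depth): 420x560x3 uint8, blue, green, red; 420x560 float32, mm along the optical axis (not along the pixel's ray), 0 where there is no reading.
- manip.camera_model(name): a dict with "K" (3x3 intrinsics, pixels), "k1" (the pictures are not rectified: a ray, as slopes to the right and down, at radius r is drawn at 1 + k1 r^2 times it, then the intrinsics apply), "R" (3x3) and "t" (3): a world point X has camera coordinates R X + t. Camera axes: x right, y down, z forward; pixel columns grow to the right and rows downward; lengths in mm; the calibration is good to about 2 mm. A picture is of the moment at which its call begins. camera_model takes no time and is no camera call.
- manip.sign_off(): hands the job in; it is judged then, once.
The state is a dict: "clock": time; "joints": joint angles; "qd": joint speeds; "effort": joint torques, N m; "eef_pos": TCP position; "eef_rot": TCP orientation; "wrist_force": force on the tool from outside, world axes, zero at the start; "moment": the same for the moment, N m; "finger_gap": finger opening in mm; "finger_force": force on a finger pad.
Only numpy, scipy, OpenCV 4.12 (cv2) and the standard library are available. Lean on these libraries where they do the work, as an engineer would, in place of code of your own. Each camera call takes 0.05 s, during which the arm holds its last target. There are 200 camera calls.

### The job

Put the batch away: stand each loose brass fitting upright on the floor of the empty front bay of the tray whose fixed sample matches it. Stack the two cartons on the sloping stand, the large one underneath, each lying parallel to the slope and centred across the stand, lengthwise down the slope, with its end against the backstop. Do not shift the magnifying glass.

Things in the scene. Friction and masses are not known exactly. Their poses are not given: they have to be found in the camera images.
- hex: Brass, 45 mm tall, standing upright loose on the bench, about 0.3 kg. Origin: centre of the underside, z up its axis. Hexagonal coupling, 32 mm across flats (37 mm across corners); two of its flats face its own +x and -x, the others at every 60 degrees.
- sleeve: Brass, 45 mm tall, standing upright loose on the bench, about 0.15 kg. Origin: centre of the underside, z up its axis. Plain round tube, 34 mm outside diameter, 26 mm bore, open through.
- bush: Brass, 45 mm tall, standing upright loose on the bench, about 0.28 kg. Origin: centre of the underside, z up its axis. Flanged bush: a flange 46 mm in diameter and 10 mm thick at the bottom, and a round neck 26 mm in diameter from 10 mm up to the top.
- tray_hex: Black fixed tray, 140 (x) by 100 mm (y). Origin: centre of underside, z up. Floor 4 mm thick; walls, and a cross wall at x = +12 mm, 4 mm thick, tops 15 mm above the bench. Behind the cross wall a fixed sample 45 mm tall stands at x = +40 mm: a hexagonal coupling. The empty front bay, 76 (x) by 92 mm (y) inside, is centred at x = -28 mm, y = 0.
- tray_sleeve: Black fixed tray, 140 (x) by 100 mm (y). Origin: centre of underside, z up. Floor 4 mm thick; walls, and a cross wall at x = +12 mm, 4 mm thick, tops 15 mm above the bench. Behind the cross wall a fixed sample 45 mm tall stands at x = +40 mm: a plain tube. The empty front bay, 76 (x) by 92 mm (y) inside, is centred at x = -28 mm, y = 0.
- tray_bush: Black fixed tray, 140 (x) by 100 mm (y). Origin: centre of underside, z up. Floor 4 mm thick; walls, and a cross wall at x = +12 mm, 4 mm thick, tops 15 mm above the bench. Behind the cross wall a fixed sample 45 mm tall stands at x = +40 mm: a flanged bush. The empty front bay, 76 (x) by 92 mm (y) inside, is centred at x = -28 mm, y = 0.
- carton_large: Closed plain cardboard carton with a tape stripe, 90 mm (x) by 60 mm (y) by 40 mm high, about 0.35 kg, loose, flat on the bench. Origin: centre of the underside, z up.
- carton_small: Closed plain cardboard carton with a tape stripe, 80 mm (x) by 48 mm (y) by 28 mm high, about 0.2 kg, loose, flat on the bench. Origin: centre of the underside, z up.
- stand: Grey fixed carton stand. Origin: centre of footprint at bench height, z up. A board 100 mm wide (y) slopes down 15 degrees towards +x (away from the robot) to a backstop square to it, 65 mm tall above the board. They meet at x = +50, z = 14 mm; the board runs 125 mm up from there, no side walls. Too rough for cartons to slide. Home underside centres: large x 6.5, z 25.6 mm; small x 21.7, z 63 mm.
- magnifier: Magnifying glass lying flat, loose, to be left alone: lens ring 62 mm across, origin at its centre; handle along its -x to 118 mm from the origin; 11 mm high. (Two marking punches, 9 mm high, also lie near the fittings; all else is clear of the work.)
Things that resemble listed ones, but are neither listed nor needed, are in the scene too. Leave any purple, red or turquoise look-alike of the tray_hex alone.

How it is judged:
By the outcome, as a careful person would: the job done as asked, in the order asked, and still so for the second after the job is handed in, with the robot touching nothing.
It also fails if it takes over 131 s, if anything falls off the work surface, if the arm or the gripper's body presses on something with over 40 N, if the wrist force passes 120 N, or if a joint passes its speed limit or range.

## Working session

There is one attempt and no reset: what is moved stays moved. The work goes in short steps, Python scripts to look and compute and a tool call to move; the robot and the scene stay as the last step left them, time stands still between calls to the robot, and variables do not carry over. Pictures are saved under pics/ and viewed, at most 14 in all, crops included, and the job is handed in when it is done.

Besides the shell and the picture viewer there is one more tool, called after "Request:" in YAML: its name, and indented under it one key for each argument. jog_arm: Moves the arm, as the interface text tells. Its arguments: {"type":"object","properties":{"rows":{"type":"array"},"newtons":{"type":"number"}},"required":["rows"]}

```bash
ls; mkdir -p pics
cat > h.py <<'E'
import numpy as np,cv2
from cell import manip
def snap(n,tag):
    im,d=manip.camera(n); cv2.imwrite(f'pics/{tag}.png',im); np.save(f'pics/{tag}.npy',d); return im,d
E
python3 - <<'E'
from h import *
np.set_printoptions(precision=3,suppress=True)
for n in('side','top'):
    im,d=snap(n,n+'0'); m=manip.camera_model(n); print(n,m['K'],m['k1'],m['R'],m['t'],-np.array(m['R']).T@np.array(m['t']),(d>0).mean())
print(manip.read_state())
E
```

```text
pics
side [[409.843   0.    284.986]
 [  0.    409.843 207.51 ]
 [  0.      0.      1.   ]] 0.03541228242542156 [[ 0.991 -0.136  0.012]
 [-0.099 -0.779 -0.619]
 [ 0.094  0.612 -0.785]] [-530.047  101.434  986.592] [ 442.583 -596.707  844.194] 0.9960374149659864
top [[430.743   0.    285.926]
 [  0.    430.743 208.827]
 [  0.      0.      1.   ]] 0.024537076341835065 [[ 0.009 -1.    -0.006]
 [-0.998 -0.008 -0.058]
 [ 0.058  0.007 -0.998]] [  45.841  555.985 1467.182] [ 469.648   40.635 1497.205] 0.9960416666666667
{'clock': 0.1, 'joints': array([-1.187,  0.3  ,  1.522,  0.   ,  1.321, -0.067]), 'qd': array([ 0.001, -0.003, -0.002,  0.001, -0.001, -0.001]), 'effort': array([  0.002, -53.264, -35.328,   0.071,   0.023,  -0.   ]), 'eef_pos': array([ 239.54 , -494.853,  212.957]), 'eef_rot': array([-3.141, -0.   ,  0.451]), 'wrist_force': array([0.934, 0.483, 0.245]), 'moment': array([-0.044, -0.026, -0.042]), 'finger_force': 0.0, 'finger_gap': 94.54401202576528}
```

View pics/top0.png

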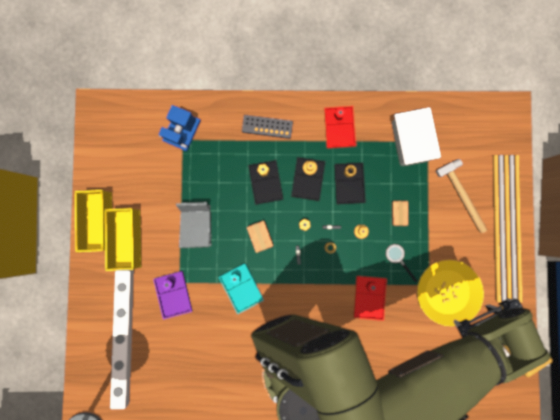

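View pics/side0.png

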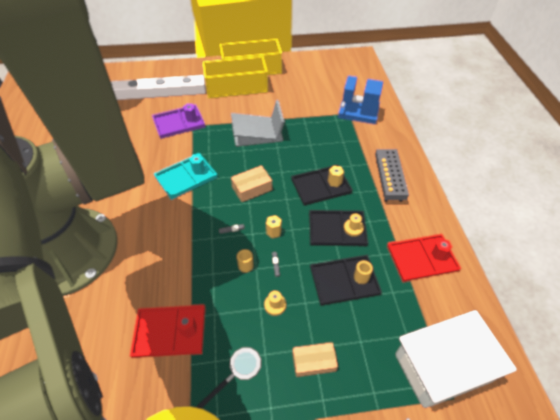

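The top view shows the black trays at (265,182) hex, (308,178) bush and (349,183) sleeve. The stand is at (195,225), the large carton at (260,236) and the small carton at (400,213). Hex is at (305,225), bush at (361,232), sleeve at (330,247) and the lens at (395,253). The side view shows the same layout. I'll enlarge both views.

Run:
```python
import cv2
a=cv2.imread('pics/top0.png')[140:290,170:435]; cv2.imwrite('pics/topc.png',cv2.resize(a,None,fx=3,fy=3,interpolation=cv2.INTER_CUBIC))
a=cv2.imread('pics/side0.png')[100:400,180:440]; cv2.imwrite('pics/sidec.png',cv2.resize(a,None,fx=2,fy=2,interpolation=cv2.INTER_CUBIC))
```

```text
(no output)
```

View pics/topc.png

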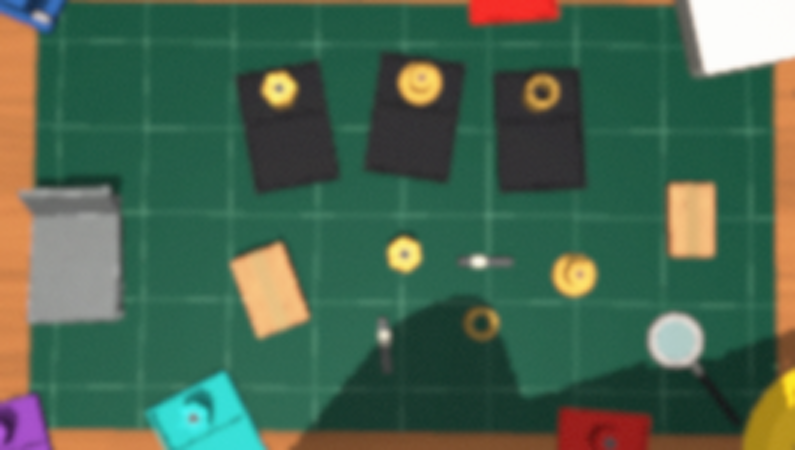

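View pics/sidec.png

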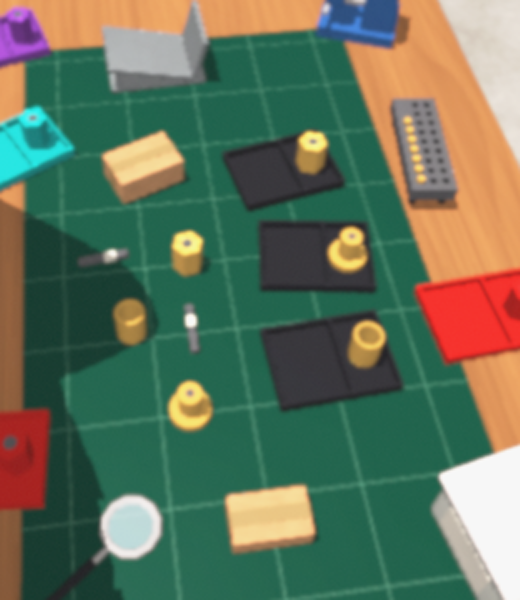

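The crops confirm which item is which. There's a punch between hex and bush at crop (485,262), and another at (385,345). Next I'll measure.

```bash
cat >> h.py <<'E'
def rays(n,uv):
    m=manip.camera_model(n); K=np.array(m['K'],float); uv=np.asarray(uv,float).reshape(-1,1,2)
    p=cv2.undistortPoints(uv,K,np.array([m['k1'],0,0,0,0.])).reshape(-1,2)
    R=np.array(m['R']);t=np.array(m['t'])
    return -R.T@t,np.c_[p,np.ones(len(p))]@R   # direction with unit optical depth
def plane(n,uv,z):
    c,d=rays(n,uv); return c+d*((z-c[2])/d[:,2])[:,None]
def cloud(n,d):
    v,u=np.mgrid[0:420,0:560]; c,r=rays(n,np.c_[u.ravel(),v.ravel()])
    return (c+r*d.reshape(-1,1)).reshape(420,560,3)
def tri(uvs,uvt):
    c1,d1=rays('side',uvs);c2,d2=rays('top',uvt);d1=d1[0];d2=d2[0]
    s=np.linalg.lstsq(np.c_[d1,-d2],c2-c1,rcond=None)[0]
    a,b=c1+s[0]*d1,c2+s[1]*d2
    return (a+b)/2,np.linalg.norm(a-b)
E
python3 - <<'E'
from h import *
np.set_printoptions(precision=1,suppress=True)
seeds={'hex':(305,225),'bush':(361,232),'sleeve':(330,247),'large':(260,236),'small':(400,213),'S_hex':(263,169),'S_bush':(310,168),'S_sleeve':(350,171)}
C={n:cloud(n,np.load(f'pics/{n}0.npy')) for n in('top','side')}
I={n:cv2.imread(f'pics/{n}0.png') for n in C}
for n in C:
    hsv=cv2.cvtColor(I[n],cv2.COLOR_BGR2HSV)
    P=C[n]; bench=(hsv[...,0]>70)&(hsv[...,0]<95)&(hsv[...,1]>100)&(P[...,0]>250)&(P[...,0]<650)
    print(n,'bench z',np.percentile(P[bench][:,2],[5,50,95]))
    m=((hsv[...,0]>8)&(hsv[...,0]<35)&(hsv[...,1]>70)&(hsv[...,2]>50)).astype(np.uint8)
    k,l,st,ce=cv2.connectedComponentsWithStats(m,connectivity=4)
    for nm,s in seeds.items():
        c0=plane('top',[s],40)[0]
        for i in range(1,k):
            if not 30<st[i,4]<1500: continue
            Q=P[l==i]; 
            if np.hypot(*(np.median(Q,0)-c0)[:2])<22:
                zt=np.percentile(Q[:,2],90); T=Q[Q[:,2]>zt-5]
                print(n,nm,'px',st[i,4],'cent',ce[i],'ztop',zt,'top mean',T.mean(0),'rect',cv2.minAreaRect(T[:,:2].astype(np.float32)), 'rng', np.ptp(Q,0))
E
```

```text
top bench z [-3.4  2.1  8.4]
top hex px 119 cent [304.4 224.3] ztop 48.930643106670594 top mean [502.3 -10.8  47.4] rect ((503.1907653808594, -12.623201370239258), (33.698265075683594, 30.313386917114258), 0.20247463881969452) rng [41.9 39.3 59.8]
top bush px 181 cent [360.9 231.3] ztop 47.520085716096446 top mean [ 482.6 -200.6   81.6] rect ((482.292236328125, -90.74836730957031), (23.507869720458984, 262.93231201171875), 0.3881494104862213) rng [  48.4  275.3 1501.2]
top sleeve px 97 cent [329.8 247.3] ztop 47.88310864348382 top mean [427.7 -95.9  47.2] rect ((425.2457275390625, -97.03411865234375), (30.01137924194336, 30.550315856933594), 0.3649585247039795) rng [38.2 42.5 53.9]
top large px 563 cent [259.6 236. ] ztop 44.8714894105648 top mean [461.3 138.8  52. ] rect ((473.9058837890625, 109.81034851074219), (90.03569793701172, 125.2506103515625), 21.841739654541016) rng [ 110.7  144.9 1502. ]
top small px 433 cent [400.  212.6] ztop 33.23964246172845 top mean [ 543.9 -338.    37.6] rect ((528.9387817382812, -159.9397430419922), (81.28327941894531, 410.33636474609375), 5.2632856
[... 1801 characters left out ...]
4506836) rng [152.1 294.9 849.1]
side S_hex px 318 cent [335.1 175.9] ztop 48.08927992723822 top mean [688.6 122.5  54.8] rect ((577.9398803710938, -226.96112060546875), (786.7178955078125, 34.77229309082031), 72.42401123046875) rng [282.3 795.8 846.6]
side S_bush px 406 cent [353.7 224.9] ztop 47.202426094149246 top mean [697.7 -44.4  66.3] rect ((571.0465087890625, -304.61956787109375), (637.7147216796875, 24.326345443725586), 64.07490539550781) rng [292.4 613.9 846. ]
side S_sleeve px 397 cent [362.6 271.6] ztop 47.63554716049034 top mean [ 684.1 -175.2   63.7] rect ((570.3508911132812, -373.8663635253906), (513.7417602539062, 32.07981491088867), 60.13636779785156) rng [282.3 478.3 846.9]
```

Run:
```python
from h import *
np.set_printoptions(precision=1,suppress=True)
B={'hex':(502,-11,45),'bush':(483,-203,45),'sleeve':(427,-98,45),'S_hex':(688,128,49),'S_bush':(700,-35,49),'S_sleeve':(687,-166,49),'large':(461,138,40),'small':(545,-340,28)}
T={'T_hex':(660,118),'T_bush':(670,-30),'T_sleeve':(650,-163)}
for n in('top','side'):
    d=np.load(f'pics/{n}0.npy'); P=cloud(n,d); I=cv2.imread(f'pics/{n}0.png'); hsv=cv2.cvtColor(I,cv2.COLOR_BGR2HSV); V=d>0
    brass=V&(hsv[...,0]>8)&(hsv[...,0]<35)&(hsv[...,1]>70)&(hsv[...,2]>50)
    for k,(x,y,h) in B.items():
        w=brass&(np.hypot(P[...,0]-x,P[...,1]-y)<(60 if h<41 else 32))
        Q=P[w]; z=np.median(Q[Q[:,2]>h-8][:,2])
        top=(w&(abs(P[...,2]-z)<5)).astype(np.uint8)
        cs,_=cv2.findContours(top,0,cv2.CHAIN_APPROX_NONE); c=np.concatenate(cs).reshape(-1,2)
        X=plane(n,c,h)[:,:2].astype(np.float32); r=cv2.minAreaRect(X); mec=cv2.minEnclosingCircle(X)
        print(n,k,'z',round(float(z),1),'rect',np.array(r[0]),np.array(r[1]),round(r[2],1),'circ',np.array(mec[0]),round(mec[1],1))
    blk=V&(hsv[...,2]<75)&(hsv[...,1]<110)
    for k,(x,y) in T.items():
        w=(blk&(np.hypot(P[...,0]-x,P[...,1]-y)<100)&(P[...,2]<30)).astype(np.uint8)
        w=cv2.morphologyEx(w,cv2.MORPH_OPEN,np.ones((3,3)))
        cs,_=cv2.findContours(w,0,cv2.CHAIN_APPROX_NONE); c=max(cs,key=cv2.contourArea).reshape(-1,2)
        X=plane(n,c,13)[:,:2].astype(np.float32); r=cv2.minAreaRect(X)
        print(n,k,np.array(r[0]),np.array(r[1]),round(r[2],1),'z',np.percentile(P[w>0][:,2],[10,50,90]))
    g=(V&(hsv[...,1]<40)&(hsv[...,2]>60)&(abs(P[...,0]-505)<110)&(abs(P[...,1]-335)<90)&(P[...,2]>6)).astype(np.uint8)
    print(n,'stand px',g.sum()); np.save(f'pics/st_{n}.npy',P[g>0])
```

```text
top hex z 46.2 rect [502.4 -11.8] [30.9 33.4] 45.4 circ [502.8 -11.4] 17.6
top bush z 46.8 rect [ 482.2 -206.8] [23.6 21.5] 45.2 circ [ 483.  -208.9] 13.9
top sleeve z 45.3 rect [425.1 -97. ] [30.1 30.2] 0.5 circ [426.3 -98. ] 16.7
top S_hex z 50.7 rect [689.5 131.8] [30.4 33.5] 64.2 circ [688.9 132.4] 17.6
top S_bush z 51.0 rect [702.1 -29. ] [24.  21.6] 45.2 circ [701.7 -28.2] 12.5
top S_sleeve z 49.8 rect [ 688.6 -163.4] [30.7 30.4] 0.1 circ [ 688.1 -164.2] 16.6
top large z 41.1 rect [461.7 140.4] [90.1 59.9] 21.0 circ [461.6 140.5] 51.5
top small z 29.6 rect [ 545.7 -337.9] [47.4 79.1] 89.6 circ [ 545.7 -339.6] 45.2
top T_hex [648.7 123.1] [141.2 100.2] 11.0 z [ 1.   5.6 14.6]
top T_bush [661.4 -24.5] [ 99.6 140.8] 81.7 z [ 1.   6.  14.7]
top T_sleeve [ 646.2 -168.6] [139.1 100.8] 3.5 z [ 1.4  6.1 15.7]
top stand px 1283
side hex z 43.4 rect [502.2 -13.9] [37.1 32.1] 67.6 circ [502.5 -14.1] 18.6
side bush z 43.6 rect [ 483.4 -208.8] [25.2 23.4] 82.6 circ [ 482.2 -209. ] 13.7
side sleeve z 42.7 rect [ 426.7 -102.1] [34.2 32.2] 82.6 circ [ 425.9 -101.9] 18.3
side S_hex z 47.3 rect [690.2 127.6] [35.4 34.5] 63.2 circ [689.5 127.9] 18.9
side S_bush z 47.1 rect [703.4 -31.6] [26.3 25. ] 40.4 circ [703.7 -32.5] 14.2
side S_sleeve z 47.1 rect [ 688.5 -167. ] [32.8 32.4] 82.7 circ [ 687.8 -167.2] 18.1
side large z 38.4 rect [461.6 135.8] [91.7 64.1] 21.3 circ [460.8 135.7] 53.7
side small z 26.4 rect [ 547.2 -339.9] [80.5 48.4] 0.2 circ [ 547.4 -338.9] 45.4
side T_hex [649.9 119. ] [143.  107.8] 10.8 z [ 1.1  3.7 13.2]
side T_bush [662.7 -27.6] [106.  140.9] 80.3 z [ 1.1  3.6 13.4]
side T_sleeve [ 648.3 -170.5] [141.2 104.2] 3.5 z [ 1.3  3.8 13.5]
side stand px 1234
```

```bash
python3 - <<'E'
from h import *
np.set_printoptions(precision=2,suppress=True)
rng=np.random.default_rng(0)
for n in('top','side'):
    Q=np.load(f'pics/st_{n}.npy'); best=None
    for lo in range(2):
        b=(0,)
        for _ in range(2000):
            a=Q[rng.choice(len(Q),3,False)]; N=np.cross(a[1]-a[0],a[2]-a[0]); N/=np.linalg.norm(N)+1e-9; N*=np.sign(N[2]+1e-9)
            m=abs((Q-a[0])@N)<4
            if m.sum()>b[0]: b=(m.sum(),m)
        S=Q[b[1]]; c=S.mean(0); N=np.linalg.svd(S-c)[2][2]; N*=np.sign(N[2])
        print(n,'plane',lo,b[0],c,N,'tilt',np.degrees(np.arccos(N[2])),'az',np.degrees(np.arctan2(N[1],N[0])))
        r=cv2.minAreaRect(S[:,:2].astype(np.float32)); print('  rect',r, 'z',np.percentile(S[:,2],[1,99]))
        print(cv2.boxPoints(r))
        Q=Q[~b[1]]
E
python3 - <<'E'
import cv2,numpy as np
a=cv2.imread('pics/side0.png')[90:155,220:300]
b=cv2.imread('pics/top0.png')[190:260,165:225]
a=cv2.resize(a,(490,400),interpolation=cv2.INTER_CUBIC);b=cv2.resize(b,(300,350),interpolation=cv2.INTER_CUBIC)
o=np.zeros((400,800,3),np.uint8);o[:,:490]=a;o[:350,500:]=b
cv2.imwrite('pics/stand.png',o)
E
```

```text
top plane 0 818 [487.55 359.76  31.02] [0.24 0.01 0.97] tilt 14.03745506291806 az 3.435949252982695
  rect ((501.43243408203125, 361.2637023925781), (151.7913360595703, 96.66864776611328), 2.085571050643921) z [13.74 47.52]
[[423.83 406.8 ]
 [427.35 310.2 ]
 [579.04 315.72]
 [575.52 412.33]]
top plane 1 223 [557.88 361.82  52.9 ] [-0.95 -0.04  0.3 ] tilt 72.32860590880077 az -177.71434335349687
  rect ((556.5476684570312, 362.6240539550781), (29.661422729492188, 94.2747802734375), 1.2780135869979858) z [10.19 81.23]
[[540.67 409.42]
 [542.77 315.17]
 [572.43 315.83]
 [570.32 410.08]]
side plane 0 891 [486.8  356.86  28.05] [0.26 0.   0.97] tilt 14.986263662669602 az 0.9654441838688791
  rect ((493.70904541015625, 361.2687072753906), (137.72491455078125, 101.66513061523438), 3.000305652618408) z [ 9.53 44.2 ]
[[422.28 408.43]
 [427.6  306.9 ]
 [565.14 314.11]
 [559.82 415.64]]
side plane 1 248 [558.44 353.36  50.44] [-0.95 -0.06  0.3 ] tilt 72.55974980982538 az -176.69363873627606
  rect ((558.0804443359375, 362.0128479003906), (24.12999725341797, 98.07694244384766), 2.4925379753112793) z [16.09 75.97]
[[543.89 410.48]
 [548.16 312.5 ]
 [572.27 313.55]
 [568.   411.53]]
```

View pics/stand.png

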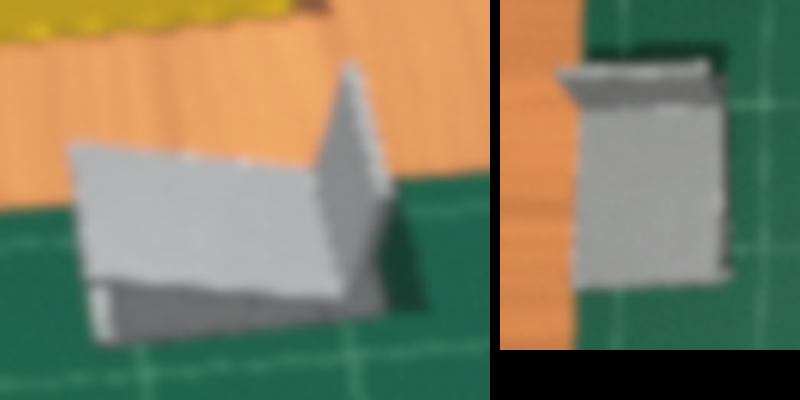

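The stand's board corners can be read in both views (near junction about (345,298) in the side crop and (722,105) in the top crop), so I'll triangulate them.

Run:
```python
from h import *
np.set_printoptions(precision=1,suppress=True)
S=lambda x,y:[220+(x+.5)/6.125-.5,90+(y+.5)/6.154-.5]
T=lambda x,y:[165+(x-499.5)/5-.5,190+(y+.5)/5-.5]
for k,s,t in [('up far',(69,143),(574,288)),('up near',(88,277),(722,281)),('jn near',(345,298),(722,105)),('jn far',(313,170),(580,108)),('bs far',(350,62),(558,70)),('bs near',(388,192),(708,62))]:
    zz=14 if 'jn' in k else 46.4 if 'up' in k else 76.8
    print(k,*tri([S(*s)],[T(*t)]),plane('side',[S(*s)],zz)[0],plane('top',[T(*t)],zz)[0])
```

```text
up far [423.6 407.   45.1] 3.6247258616584994 [425.5 405.2  46.4] [421.9 406.7  46.4]
up near [428.1 307.6  46.1] 1.475339037124246 [428.8 307.3  46.4] [427.3 307.6  46.4]
jn near [549.3 316.1  12.1] 3.548295699203948 [550.8 313.9  14. ] [547.4 315.9  14. ]
jn far [545.7 414.5  10.4] 2.0624641969037905 [546.3 410.1  14. ] [544.5 413.7  14. ]
bs far [566.2 413.3  75.7] 0.5679645791164961 [565.7 411.9  76.8] [566.4 413.   76.8]
bs near [571.9 314.   76.9] 1.1668004273041772 [571.3 314.1  76.8] [572.5 314.   76.8]
```

Run:
```python
from h import *
for n,c in(('top',(502.5,-11.5)),('side',(502.3,-13.5))):
    im=cv2.cvtColor(cv2.imread(f'pics/{n}0.png'),cv2.COLOR_BGR2HSV).astype(np.float32)
    m=manip.camera_model(n);K=np.array(m['K']);R=np.array(m['R']);t=np.array(m['t'])
    th=np.radians(np.arange(0,360,5)); out=[]
    rr=np.arange(8,26,.5)
    X=np.stack([c[0]+rr[None]*np.cos(th)[:,None],c[1]+rr[None]*np.sin(th)[:,None],np.full((72,len(rr)),45.)],-1).reshape(-1,3)
    uv=cv2.projectPoints(X,cv2.Rodrigues(R)[0],t,K,np.array([m['k1'],0,0,0,0.]))[0].reshape(72,-1,2).astype(np.float32)
    for ch in(1,2):
        p=cv2.remap(im[...,ch],uv[...,0],uv[...,1],cv2.INTER_CUBIC)
        g=np.abs(np.gradient(p,axis=1)); r=(g**2*rr).sum(1)/(g**2).sum(1)
        F=np.fft.fft(r); print(n,ch,'mean r',r.mean().round(1),'amp6',(abs(F[6])/36).round(2),'others',(abs(F[1:9])/36).round(2),'corner deg mod60',(-np.degrees(np.angle(F[6]))/6).round(1))
```

```text
top 1 mean r 21.0 amp6 0.26 others [0.39 0.2  0.17 0.21 0.1  0.26 0.15 0.14] corner deg mod60 16.4
top 2 mean r 18.2 amp6 0.33 others [0.61 0.17 0.07 0.09 0.1  0.33 0.18 0.04] corner deg mod60 7.7
side 1 mean r 19.6 amp6 0.64 others [3.57 2.13 1.62 0.75 0.37 0.64 0.85 0.65] corner deg mod60 25.0
side 2 mean r 18.6 amp6 0.35 others [1.48 0.26 0.65 0.56 0.06 0.35 0.4  0.26] corner deg mod60 11.5
```

Request:
jog_arm:
  rows: [2.2,4,0,0,0,0,0,2.2,4,0,0,0,0,0,2.2,4,0,0,0,0,0,2.2,4,0,0,0,0,0,2.2,4,0,0,0,0,0,2.2,4,0,0,0,0,0,2.2,4,0,0,0,0,0,2.2,4,0,0,0,0,0,2.2,4,0,0,0,0,0,2.2,4,0,0,0,0,0,2.2,4,-1,0,0,0,0,2.2,4,-1,0,0,0,0]

```text
clock: 1.1
eef_pos: [480.3, -56.5, 195.6]
eef_rot: [3.141, -0.001, 0.451]
wrist_force: [1.0, -0.6, 0.5]
finger_gap: 93.9
finger_force: 0.0
```

Request:
jog_arm:
  rows: [-0.1,0.2,-1.5,0,0,-0.1,0,0,0,-1.5,0,0,-0.1,0,0,0,-1.5,0,0,-0.08,0,0,0,-1.5,0,0,0,0,0,0,-1.5,0,0,0,0,0,0,-1.5,0,0,0,0,0,0,-1.5,0,0,0,0,0,0,-1.5,0,0,0,0,0,0,-1,0,0,0,0,0,0,-1,0,0,0,0,0,0,0,0,0,0,0,0,0,0,0,0,0,0]

```text
clock: 2.1
eef_pos: [478.6, -56.6, 55.6]
eef_rot: [-3.141, 0.001, 0.171]
wrist_force: [-0.3, 0.5, 0.6]
finger_gap: 93.8
finger_force: 0.0
```

Run:
```python
from h import *
for n in('top','side'): snap(n,n+'1')
a=cv2.imread('pics/top1.png')[190:270,260:370];b=cv2.imread('pics/side1.png')[150:290,200:340]
o=np.zeros((400,790,3),np.uint8);o[:280,:385]=cv2.resize(a,(385,280),interpolation=2);o[:,390:]=cv2.resize(b,(400,400),interpolation=2)
cv2.imwrite('pics/c1.png',o);print(manip.read_state()['eef_pos'])
```

```text
[479.03082272 -56.70722894  56.25092421]
```

View pics/c1.png

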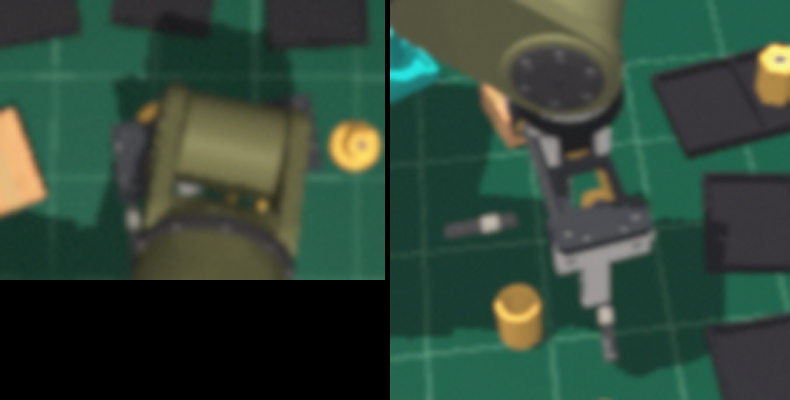

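The arm stopped short: the rows were clipped at 41.7 mm. The gripper is about 44 mm off hex, and the hex is still standing behind the fingers. I'll correct from the measured pose.

Request:
jog_arm:
  rows: [0,0,1.5,0,0,0,0,0,0,0.5,0,0,0,0,0.8,1.5,0,0,0,0,0,0.8,1.5,0,0,0,0,0,0.7,1.4,0,0,0,0,0,0,0,0,0,0,0,0,0,0,0,0,0,0,0]

```text
clock: 2.78
eef_pos: [501.8, -12.4, 75.9]
eef_rot: [3.141, -0.001, 0.172]
wrist_force: [-0.6, 0.3, -0.2]
finger_gap: 94.2
finger_force: 0.0
```

Now descend 52 mm and close.

Request:
jog_arm:
  rows: [0,0,-1.5,0,0,0,0,0,0,-1.5,0,0,0,0,0,0,-1.2,0,0,0,0,0,0,-1,0,0,0,0,0,0,0,0,0,0,0.3,0,0,0,0,0,0,0.5,0,0,0,0,0,0,0.7,0,0,0,0,0,0,0.9,0,0,0,0,0,0,0.9,0,0,0,0,0,0,0.9,0,0,0,0,0,0,0.9,0,0,0,0,0,0,0.9]
  newtons: 25

```text
clock: 3.78
eef_pos: [501.7, -12.6, 23.8]
eef_rot: [3.142, -0.0, 0.171]
wrist_force: [0.2, -0.2, 0.2]
finger_gap: 43.6
finger_force: 0.0
```

Request:
jog_arm:
  rows: [0,0,0,0,0,0,0.95,0,0,0,0,0,0,0.95,0,0,0,0,0,0,0.95,0,0,0,0,0,0,0.95,0,0,0,0,0,0,0.95,0,0,0,0,0,0,0.95,0,0,1.5,0,0,0,0.95,0,0,1.5,0,0,0,0.95,0,0,1,0,0,0,0.95,0,0,0,0,0,0,0.95]

```text
clock: 4.62
eef_pos: [502.5, -12.8, 65.2]
eef_rot: [3.141, -0.003, 0.171]
wrist_force: [-0.1, -0.4, -2.3]
finger_gap: 31.5
finger_force: 25.0
```

Request:
jog_arm:
  rows: [1,1,0,0,0,0,0.95,2,2.1,0,0,0,0,0.95,2,2.2,0,0,0,0,0.95,2,2.2,0,0,0,0,0.95,2,2.2,0,0,0,0,0.95,1.9,2.1,0,0,0,0,0.95,1,1.1,0,0,0,0,0.95,0,0,0,0,0,0,0.95,0,0,-1.5,0,0,0,0.95,0,0,-1.2,0,0,0,0.95,0,0,-0.6,0,0,0,0.95,0,0,0,0,0,0,0.95,0,0,0,0,0,0,0.95]

```text
clock: 5.7
eef_pos: [620.3, 116.0, 30.2]
eef_rot: [-3.142, 0.001, 0.17]
wrist_force: [-0.4, -0.2, -3.0]
finger_gap: 31.5
finger_force: 25.0
```

Request:
jog_arm:
  rows: [0,0,-0.1,0,0,0,0.95,0,0,-0.1,0,0,0,0.95,0,0,-0.05,0,0,0,0.95,0,0,0,0,0,0,0.95]

```text
clock: 6.03
eef_pos: [620.7, 116.3, 28.2]
eef_rot: [3.142, -0.0, 0.171]
wrist_force: [-0.7, 0.1, -3.3]
finger_gap: 32.2
finger_force: 25.0
```

Request:
jog_arm:
  rows: [0,0,-0.05,0,0,0,0.95,0,0,0,0,0,0,0.95,0,0,0,0,0,0,0.95]

```text
clock: 6.28
eef_pos: [620.6, 116.4, 27.6]
eef_rot: [3.142, -0.0, 0.171]
wrist_force: [-0.2, 1.0, -2.4]
finger_gap: 31.8
finger_force: 25.0
```

Request:
jog_arm:
  rows: [0,0,-0.05,0,0,0,0.95,0,0,0,0,0,0,0.95,0,0,0,0,0,0,0.4,0,0,0,0,0,0,0.3,0,0,0,0,0,0,0.3,0,0,1,0,0,0,0.3,0,0,1.5,0,0,0,0.2,0,0,1.5,0,0,0,0.2,0,0,1.5,0,0,0,0.2,-1,-1.2,0,0,0,0,0.2,-2.6,-2.9,0,0,0,0,0.2,-2.6,-2.9,0,0,0,0,0.2,-2.6,-2.9,0,0,0,0,0.2,-2.6,-2.9,0,0,0,0,0.2,-2.6,-2.9,0,0,0,0,0.2,-2.6,-2.9,0,0,0,0,0.2,-1.9,-2,0,0,0,0,0.2,-1,-1,0,0,0,0,0.2,0,0,0,0,0,0,0.2,0,0,0,0,0,0,0.2]

```text
clock: 7.95
eef_pos: [426.1, -99.9, 82.9]
eef_rot: [3.141, -0.001, 0.169]
wrist_force: [0.2, -0.3, -0.2]
finger_gap: 75.5
finger_force: 0.0
```

Request:
jog_arm:
  rows: [0,0,-1.5,0,0,0,0.2,0,0,-1.5,0,0,0,0.2,0,0,-1.5,0,0,0,0.2,0,0,-0.9,0,0,0,0.2,0,0,-0.5,0,0,0,0.2,0,0,0,0,0,0,0.5,0,0,0,0,0,0,0.95,0,0,0,0,0,0,0.95,0,0,0,0,0,0,0.95,0,0,0,0,0,0,0.95,0,0,0,0,0,0,0.95,0,0,0,0,0,0,0.95,0,0,0,0,0,0,0.95,0,0,0,0,0,0,0.95,0,0,0,0,0,0,0.95,0,0,1,0,0,0,0.95,0,0,1.5,0,0,0,0.95,0,0,1.5,0,0,0,0.95,0,0,0,0,0,0,0.95]
  newtons: 20

```text
clock: 9.53
eef_pos: [426.8, -100.0, 65.6]
eef_rot: [3.14, -0.003, 0.171]
wrist_force: [0.2, -0.6, -0.8]
finger_gap: 34.4
finger_force: 20.0
```

Request:
jog_arm:
  rows: [1.2,-0.4,0,0,0,0,0.95,2.5,-0.9,0,0,0,0,0.95,2.5,-0.9,0,0,0,0,0.95,2.5,-1,0,0,0,0,0.95,2.5,-1,0,0,0,0,0.95,2.5,-1,0,0,0,0,0.95,2.5,-1,0,0,0,0,0.95,2,-0.6,0,0,0,0,0.95,1,-0.3,0,0,0,0,0.95,0,0,0,0,0,0,0.95,0,0,-1.5,0,0,0,0.95,0,0,-1.2,0,0,0,0.95,0,0,-0.7,0,0,0,0.95,0,0,0,0,0,0,0.95,0,0,-0.1,0,0,0,0.95,0,0,-0.1,0,0,0,0.95,0,0,-0.05,0,0,0,0.95,0,0,0,0,0,0,0.95]

```text
clock: 11.03
eef_pos: [617.6, -170.6, 26.7]
eef_rot: [3.142, -0.0, 0.171]
wrist_force: [0.0, -0.2, -1.2]
finger_gap: 34.3
finger_force: 20.0
```

Request:
jog_arm:
  rows: [0,0,-0.05,0,0,0,0.95,0,0,0,0,0,0,0.95,0,0,0,0,0,0,0.95]

```text
clock: 11.28
eef_pos: [617.8, -170.6, 26.6]
eef_rot: [3.141, -0.0, 0.171]
wrist_force: [-0.7, 0.7, 3.6]
finger_gap: 34.2
finger_force: 20.0
```

Request:
jog_arm:
  rows: [0,0,0,0,0,0,0.4,0,0,0,0,0,0,0.3,0,0,0,0,0,0,0.3,0,0,1,0,0,0,0.3,0,0,1.5,0,0,0,0.2,0,0,1.5,0,0,0,0.2,0,0,1.5,0,0,0,0.2,-1,-0.3,0,0,0,0,0.2,-2.5,-0.7,0,0,0,0,0.2,-2.5,-0.7,0,0,0,0,0.2,-2.5,-0.7,0,0,0,0,0.2,-2.5,-0.7,0,0,0,0,0.2,-1.5,-0.4,0,0,0,0,0.2,-1,-0.2,0,0,0,0,0.2,0,0,0,0,0,0,0.2,0,0,0,0,0,0,0.2]

```text
clock: 12.62
eef_pos: [483.2, -207.8, 81.7]
eef_rot: [3.141, -0.001, 0.17]
wrist_force: [0.7, 0.0, -0.4]
finger_gap: 74.9
finger_force: 0.0
```

Request:
jog_arm:
  rows: [0,0,-1.5,0,0,0,0.2,0,0,-1.5,0,0,0,0.2,0,0,-1.5,0,0,0,0.2,0,0,-0.8,0,0,0,0.2,0,0,-0.4,0,0,0,0.2,0,0,0,0,0,0,0.5,0,0,0,0,0,0,0.95,0,0,0,0,0,0,0.95,0,0,0,0,0,0,0.95,0,0,0,0,0,0,0.95,0,0,0,0,0,0,0.95,0,0,0,0,0,0,0.95,0,0,0,0,0,0,0.95,0,0,0,0,0,0,0.95,0,0,0,0,0,0,0.95,0,0,0,0,0,0,0.95,0,0,1,0,0,0,0.95,0,0,1.5,0,0,0,0.95,0,0,1.5,0,0,0,0.95,0,0,0,0,0,0,0.95]
  newtons: 25

```text
clock: 14.28
eef_pos: [483.7, -208.2, 66.9]
eef_rot: [3.139, -0.003, 0.171]
wrist_force: [0.2, 0.6, -2.9]
finger_gap: 25.3
finger_force: 25.0
```

Request:
jog_arm:
  rows: [1,1.2,0,0,0,0,0.95,2.1,2.6,0,0,0,0,0.95,2.1,2.6,0,0,0,0,0.95,2.1,2.6,0,0,0,0,0.95,2.1,2.6,0,0,0,0,0.95,2.1,2.6,0,0,0,0,0.95,2.1,2.6,0,0,0,0,0.95,1.1,1.2,0,0,0,0,0.95,0.5,0.6,0,0,0,0,0.95,0,0,0,0,0,0,0.95,0,0,-1.5,0,0,0,0.95,0,0,-1.2,0,0,0,0.95,0,0,-0.7,0,0,0,0.95,0,0,0,0,0,0,0.95,0,0,-0.1,0,0,0,0.95,0,0,-0.1,0,0,0,0.95,0,0,0,0,0,0,0.95]

```text
clock: 15.7
eef_pos: [634.6, -21.9, 28.3]
eef_rot: [3.142, -0.0, 0.171]
wrist_force: [0.3, -0.4, -3.0]
finger_gap: 25.3
finger_force: 25.0
```

Request:
jog_arm:
  rows: [0,0,-0.05,0,0,0,0.95,0,0,-0.05,0,0,0,0.95,0,0,0,0,0,0,0.95,0,0,0,0,0,0,0.95]

```text
clock: 16.03
eef_pos: [634.9, -21.7, 27.6]
eef_rot: [3.141, -0.001, 0.171]
wrist_force: [0.0, -1.3, 2.0]
finger_gap: 25.8
finger_force: 25.0
```

Request:
jog_arm:
  rows: [0,0,0,0,0,0,0.4,0,0,0,0,0,0,0.3,0,0,0,0,0,0,0.3,0,0,1,0,0,0,0.3,0,0,1.5,0,0,0,0.3,0,0,2,0,0,0,0.1,0,0,2,0,0,0,0,-1,1,0,0,0,0.05,0,-2.5,2.3,0,0,0,0.1,0,-2.5,2.3,0,0,0,0.05,0,-2.5,2.3,0,0,0,0,0,-2.5,2.3,0,0,0,0,0,-2.5,2.3,0,0,0,0,0,-2.5,2.3,0,0,0,0,0,-1.3,1.2,0,0,0,0,0,0,0,0,0,0,0,0,0,0,0,0,0,0,0]

```text
clock: 17.45
eef_pos: [461.9, 138.8, 93.0]
eef_rot: [3.141, -0.001, 0.372]
wrist_force: [0.2, -0.0, -0.1]
finger_gap: 94.0
finger_force: 0.0
```

Run:
```python
from h import *
for n in('top','side'): snap(n,n+'2')
a=cv2.imread('pics/top2.png')[150:260,180:370];b=cv2.imread('pics/side2.png')[150:310,220:400]
o=np.zeros((600,800,3),np.uint8);o[:232,:400]=cv2.resize(a,(400,232),interpolation=2);o[240:,:405]=cv2.resize(b,(405,360),interpolation=2)
cv2.imwrite('pics/c2.png',o)
```

```text
(no output)
```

View pics/c2.png

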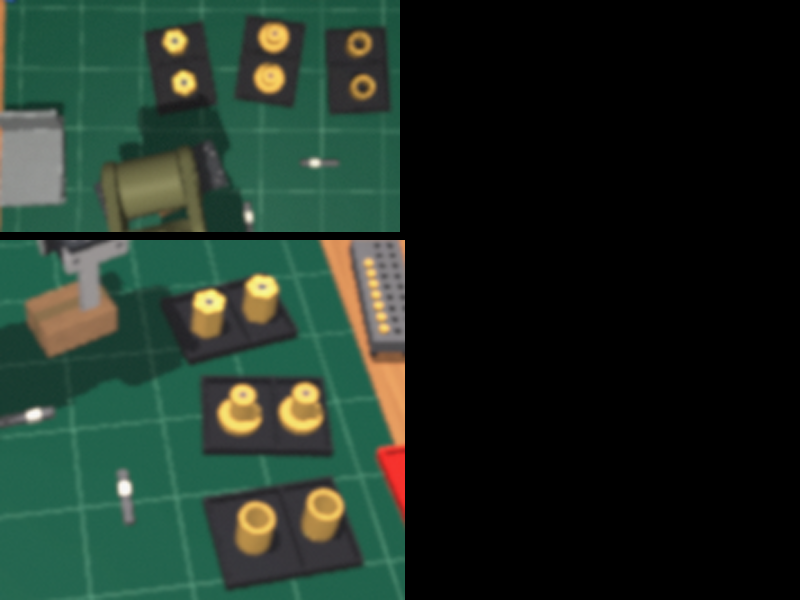

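All three fittings stand upright in the correct bays (top crop (183,83), (269,78) and (362,88)). Next is the large carton.

Request:
jog_arm:
  rows: [0,0,-1.5,0,0,0,0,0,0,-1.5,0,0,0,0,0,0,-1.5,0,0,0,0,0,0,-1.5,0,0,0,0,0,0,-1,0,0,0,0,0,0,-0.7,0,0,0,0,0,0,0,0,0,0,0.5,0,0,0,0,0,0,0.8,0,0,0,0,0,0,0.8,0,0,0,0,0,0,0.8,0,0,0,0,0,0,0.8,0,0,0,0,0,0,0.8,0,0,0,0,0,0,0.8,0,0,0,0,0,0,0.8,0,0,0,0,0,0,0.8,0,0,0,0,0,0,0.8]
  newtons: 25

```text
clock: 18.88
eef_pos: [461.9, 138.5, 15.6]
eef_rot: [-3.142, -0.001, 0.371]
wrist_force: [-1.8, 0.5, 6.7]
finger_gap: 59.8
finger_force: 25.0
```

Request:
jog_arm:
  rows: [0,0,1,0,0,0,0.8,0,0,2,0,0,0,0.8,0,0,2,0,0,0,0.8,0,0,2,0,0,0,0.8,0,0,2,0,0,0,0.8,0,0,1,0,0,0,0.8,0.4,2.2,0,0,0,-0.08,0.8,0.4,2.2,0,0,0,-0.08,0.8,0.4,2.2,0,0,0,-0.08,0.8,0.4,2.2,0,0,0,-0.08,0.8,0.4,2.2,0,0,0,0,0.8,0.4,2.2,0,0,0,0,0.8,0.4,2.2,0,0,0,0,0.8,0.4,2.2,0,0,0,0,0.8,0.5,2.3,0,0,0,0,0.8,0.5,2.3,0,0,0,0,0.8,0,0,0,-0.0043,0.0872,0,0.8,0,0,0,-0.0043,0.0872,0,0.8,0,0,0,-0.0043,0.0872,0,0.8,0,0,0,0,0,0,0.8]

```text
clock: 20.55
eef_pos: [504.3, 359.7, 113.6]
eef_rot: [3.141, 0.268, 0.049]
wrist_force: [-0.3, -0.5, -2.9]
finger_gap: 60.0
finger_force: 25.0
```

Run:
```python
from h import *
for n in('top','side'): snap(n,n+'3')
a=cv2.imread('pics/side3.png')[60:190,190:320]
cv2.imwrite('pics/c3.png',cv2.resize(a,(520,520),interpolation=2)); s=manip.read_state();print(s['eef_pos'],s['eef_rot'],s['wrist_force'],s['moment'])
```

```text
[503.80295059 360.0418843  114.01972567] [3.14109001 0.26051186 0.04993812] [ 0.46848725 -0.37903904 -1.36164878] [ 0.04564551 -0.23521395  0.00491922]
```

View pics/c3.png

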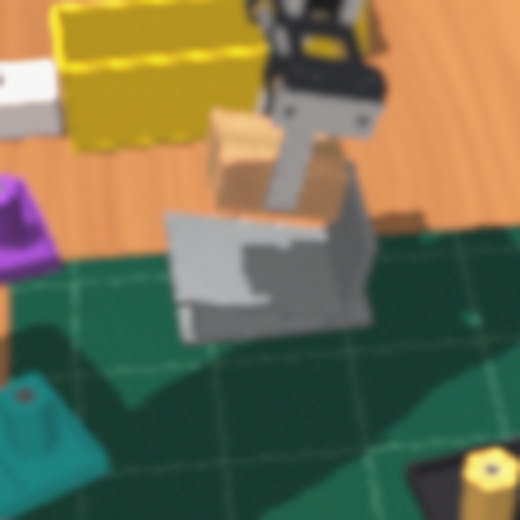

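The carton is held tilted parallel to the board, above the stand (crop (280,170)). Now I'll lower it along the normal.

Request:
jog_arm:
  rows: [0,0.1,-1,0,0,0,0.8,0,0,-1.1,0,0,0,0.8,0,0,-1,0,0,0,0.8,-0.18,-0.01,-0.68,0,0,0,0.8,-0.18,-0.01,-0.68,0,0,0,0.8,-0.18,-0.01,-0.68,0,0,0,0.8,-0.18,-0.01,-0.68,0,0,0,0.8,-0.13,-0.01,-0.48,0,0,0,0.8,0,0,0,0,0,0,0.8,0,0,0,0,0,0,0.8,0,0,0,0,0,0,0.8]

```text
clock: 21.57
eef_pos: [495.4, 361.0, 52.5]
eef_rot: [-3.141, 0.261, 0.051]
wrist_force: [-0.1, 0.3, -2.7]
finger_gap: 60.0
finger_force: 25.0
```

Request:
jog_arm:
  rows: [-0.13,-0.01,-0.48,0,0,0,0.8,0.58,0.03,-0.155,0,0,0,0.8,0.58,0.03,-0.155,0,0,0,0.8,0,0,0,0,0,0,0.8,0,0,0,0,0,0,0.8,0,0,0,0,0,0,0.8]

```text
clock: 22.07
eef_pos: [505.5, 361.3, 44.1]
eef_rot: [-3.141, 0.262, 0.051]
wrist_force: [-0.8, 0.2, -2.1]
finger_gap: 59.7
finger_force: 25.0
```

Request:
jog_arm:
  rows: [0.1,0.005,-0.026,0,0,0,0.8,0.1,0.005,-0.026,0,0,0,0.8,0,0,0,0,0,0,0.8,0,0,0,0,0,0,0.8]

```text
clock: 22.4
eef_pos: [507.5, 361.5, 43.7]
eef_rot: [-3.141, 0.262, 0.051]
wrist_force: [-1.1, 0.5, -2.8]
finger_gap: 59.8
finger_force: 25.0
```

Request:
jog_arm:
  rows: [0.1,0.005,-0.026,0,0,0,0.8,0,0,0,0,0,0,0.8,0,0,0,0,0,0,0.8]

```text
clock: 22.65
eef_pos: [507.7, 361.6, 43.7]
eef_rot: [-3.141, 0.264, 0.051]
wrist_force: [-6.5, -0.5, 1.5]
finger_gap: 59.8
finger_force: 25.0
```

Request:
jog_arm:
  rows: [0.1,0.005,-0.026,0,0,0,0.8,0,0,0,0,0,0,0.8,0,0,0,0,0,0,0.8]

```text
clock: 22.9
eef_pos: [508.0, 361.9, 43.5]
eef_rot: [-3.141, 0.265, 0.051]
wrist_force: [-11.9, -0.7, 4.2]
finger_gap: 60.0
finger_force: 25.0
```

Request:
jog_arm:
  rows: [-0.14,-0.007,0.036,0,0,0,0.8,0,0,0,0,0,0,0.8,-0.026,0,-0.1,0,0,0,0.8,-0.026,0,-0.1,0,0,0,0.8,0,0,0,0,0,0,0.8,0,0,0,0,0,0,0.8]

```text
clock: 23.4
eef_pos: [507.4, 361.5, 41.3]
eef_rot: [-3.141, 0.262, 0.051]
wrist_force: [-3.6, 0.4, -1.9]
finger_gap: 59.7
finger_force: 25.0
```

Request:
jog_arm:
  rows: [-0.026,0,-0.1,0,0,0,0.8,0,0,0,0,0,0,0.8,0,0,0,0,0,0,0.8]

```text
clock: 23.65
eef_pos: [507.4, 361.5, 41.1]
eef_rot: [-3.141, 0.262, 0.051]
wrist_force: [-3.2, -2.0, 4.7]
finger_gap: 60.1
finger_force: 25.0
```

Request:
jog_arm:
  rows: [0.05,0,-0.013,0,0,0,0.8,0,0,0,0,0,0,0.8,0,0,0,0,0,0,0.3,0,0,0,0,0,0,0.2,0,0,0,0,0,0,0.1,0,0,0,0,0,0,0.1,0,0,0,0,0,0,0.1,0.26,0.01,0.97,0,0,0,0.1,0.39,0.02,1.45,0,0,0,0.1,0.39,0.02,1.45,0,0,0,0.1,0.39,0.02,1.45,0,0,0,0.1,0,0,2,0,0,0,0.1,0,0,2,0,0,0,0.1,0,0,2,0,0,0,0.1,0,0,0,0,0,0,0.1]

```text
clock: 24.9
eef_pos: [523.5, 362.9, 158.7]
eef_rot: [-3.138, 0.256, 0.052]
wrist_force: [-0.8, 0.1, -0.3]
finger_gap: 84.5
finger_force: 0.0
```

Request:
jog_arm:
  rows: [0,-2,0,0.0043,-0.0872,0,0.1,0,-2,0,0.0043,-0.0872,0,0.1,0,-2,0,0.0043,-0.0872,0,0.1,0,-2,0,0,0,-0.05,0.2,0,-3.6,0,0,0,0,0.2,0,-3.6,0,0,0,0,0.2,0,-3.6,0,0,0,0,0.2,0,-3.6,0,0,0,0,0.2,0,-3.6,0,0,0,0,0.2,0,-3.6,0,0,0,0,0.2,0,-3.6,0,0,0,0,0.2,0,-3.6,0,0,0,0,0.2,0,-3.6,0,0,0,0,0.2,0,-3.6,0,0,0,0,0.2,0,-3.6,0,0,0,0,0.2,0,-3.6,0,0,0,0,0.2,0,-3.6,0,0,0,0,0.2,0,-3.6,0,0,0,0,0.2,0,-3.6,0,0,0,0,0.2,0,0,0,0,0,0,0.2]

```text
clock: 26.57
eef_pos: [521.3, -263.0, 153.2]
eef_rot: [3.141, 0.0, -0.003]
wrist_force: [-0.4, 0.2, -0.4]
finger_gap: 75.5
finger_force: 0.0
```

Run:
```python
from h import *
for n in('top','side'): snap(n,n+'4')
a=cv2.imread('pics/side4.png')[80:160,210:310];b=cv2.imread('pics/top4.png')[185:265,165:225]
o=np.zeros((400,800,3),np.uint8);o[:400,:500]=cv2.resize(a,(500,400),interpolation=2);o[:,500:]=cv2.resize(b,(300,400),interpolation=2)
cv2.imwrite('pics/c4.png',o); s=manip.read_state();print(s['eef_pos'],s['eef_rot'])
```

```text
[ 521.65854195 -258.77336382  153.12856918] [-3.14120808e+00  5.46410574e-04 -1.33114149e-03]
```

View pics/c4.png

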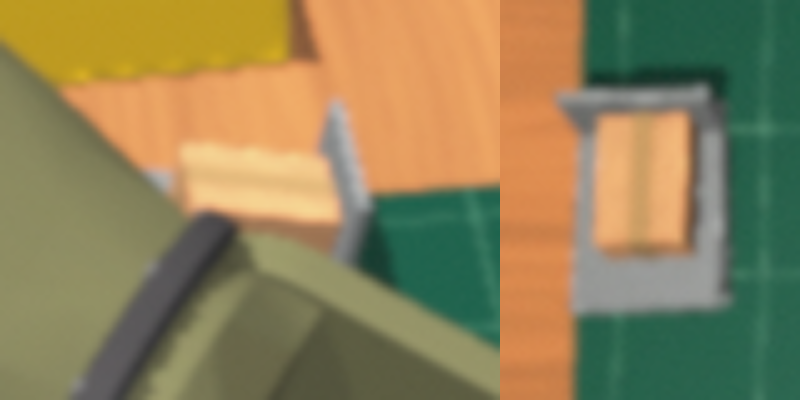

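The large carton lies on the board against the backstop (top crop (643,180)). I'll measure how well it is centred.

Run:
```python
from h import *
np.set_printoptions(precision=1,suppress=True)
th=.049;R=np.array([[np.cos(th),np.sin(th)],[-np.sin(th),np.cos(th)]])
n='top';d=np.load('pics/top4.npy');P=cloud(n,d);hsv=cv2.cvtColor(cv2.imread('pics/top4.png'),cv2.COLOR_BGR2HSV)
roi=(d>0)&(abs(P[...,0]-500)<100)&(abs(P[...,1]-360)<65)
c=roi&(hsv[...,1]>70)&(hsv[...,0]<30)&(P[...,2]>35)
cs,_=cv2.findContours(c.astype(np.uint8),0,cv2.CHAIN_APPROX_NONE);q=max(cs,key=cv2.contourArea).reshape(-1,2)
# cast contour rays onto carton top plane: z=14+40/cos15-(x-50)tan15 local
O,D=rays(n,q);t15=np.tan(np.radians(15));nrm=np.array([t15*np.cos(th),t15*np.sin(th),1.])
p0=np.array([497.5+50*np.cos(th),360.6+50*np.sin(th),14.])
def cast(h): 
    return O+D*(((p0+[0,0,h/np.cos(np.radians(15))]-O)@nrm)/(D@nrm))[:,None]
X=cast(40);L=(X[:,:2]-[497.5,360.6])@R.T
print('carton',cv2.minAreaRect(L.astype(np.float32)),'depth plane resid',np.median(((P[c]-p0)@nrm)*np.cos(np.radians(15))))
g=roi&(hsv[...,1]<45)&(abs((P-p0)@nrm)<5)
cs,_=cv2.findContours(g.astype(np.uint8),0,cv2.CHAIN_APPROX_NONE);q=max(cs,key=cv2.contourArea).reshape(-1,2)
O,D=rays(n,q);X=cast(0);L=(X[:,:2]-[497.5,360.6])@R.T
for a in(-60,-45,-30,-10,10):
    w=L[abs(L[:,0]-a)<6,1]; print('board at',a,w.min(),w.max(),(w.min()+w.max())/2)
pc=P[c];Lc=(pc[:,:2]-[497.5,360.6])@R.T;print('mean carton local',Lc.mean(0))
```

```text
carton ((11.984237670898438, -2.6433982849121094), (98.27545166015625, 65.993408203125), 1.391487717628479) depth plane resid 40.2602793000641
board at -60 -46.01183975253473 48.33033683192512 1.159248539695195
board at -45 -45.80209799312074 49.03965929092504 1.618780648902149
board at -30 -45.451775424853984 49.32425024993245 1.9362374125392314
board at -10 -45.10050884368508 47.05925280158925 0.9793719789520878
board at 10 -47.9597471504534 47.764808796607966 -0.0974691769227185
mean carton local [12.1 -1.6]
```

Run:
```python
from h import *
th=.049;R=np.array([[np.cos(th),np.sin(th)],[-np.sin(th),np.cos(th)]])
t15=np.tan(np.radians(15));nrm=np.array([t15*np.cos(th),t15*np.sin(th),1.]);p0=np.array([497.5+50*np.cos(th),360.6+50*np.sin(th),14.])
d=np.load('pics/top4.npy');P=cloud('top',d);hsv=cv2.cvtColor(cv2.imread('pics/top4.png'),cv2.COLOR_BGR2HSV)
roi=(d>0)&(abs(P[...,0]-500)<100)&(abs(P[...,1]-360)<65)
h=((P-p0)@nrm)*np.cos(np.radians(15))
m=roi&(hsv[...,1]>70)&(hsv[...,0]<30)&(abs(h-40)<7);Q=P[m];L=((Q[:,:2]-[497.5,360.6])@R.T).astype(np.float32)
print(m.sum(),L.mean(0),cv2.minAreaRect(L),'h',np.percentile(h[m],[5,50,95]))
A=np.c_[Q[:,:2],np.ones(len(Q))];print('slope',np.linalg.lstsq(A,Q[:,2],rcond=None)[0])
for a in range(-25,50,10):
    w=L[abs(L[:,0]-a)<5,1];print(a,w.min(),w.max())
```

```text
481 [15.876105  -1.0050949] ((16.301162719726562, 11.104412078857422), (84.63629150390625, 87.92897033691406), 88.24880981445312) h [36.14150644 40.68817725 44.90133544]
slope [-2.60655175e-01 -5.25702316e-03  2.00886141e+02]
-25 -29.949663 29.142668
-15 -30.34325 29.294048
-5 -30.294106 27.904152
5 -29.702688 28.055986
15 -29.422253 28.27131
25 -31.582748 27.827612
35 -31.067102 28.064507
45 -31.064518 29.132755
```

Request:
jog_arm:
  rows: [0.5,-2,0,0,0,0,0.2,1,-2.5,0,0,0,0,0.2,0.7,-2.5,0,0,0,0,0.2,0.3,-1,0,0,0,0,0.2,0,0,-2,0,0,0,0.2,0,0,-2,0,0,0,0.2,0,0,-2,0,0,0,0.2,0,0,-2,0,0,0,0.2,0,0,-2,0,0,0,0.2,0,0,-1.5,0,0,0,0.2,0,0,-1,0,0,0,0.2,0,0,0,0,0,0,0.2,0,0,0,0,0,0,0.2]

```text
clock: 27.75
eef_pos: [547.4, -337.2, 28.9]
eef_rot: [-3.141, 0.0, 0.002]
wrist_force: [-0.0, -1.0, -0.2]
finger_gap: 75.0
finger_force: 0.0
```

Request:
jog_arm:
  rows: [-0.1,-0.2,-0.8,0,0,0,0.2,0,0,-0.6,0,0,0,0.2,0,0,-0.3,0,0,0,0.2,0,0,0,0,0,0,0.2,0,0,0,0,0,0,0.5,0,0,0,0,0,0,0.8,0,0,0,0,0,0,0.8,0,0,0,0,0,0,0.8,0,0,0,0,0,0,0.8,0,0,0,0,0,0,0.8,0,0,0,0,0,0,0.8,0,0,0,0,0,0,0.8,0,0,0,0,0,0,0.8]
  newtons: 20

```text
clock: 28.83
eef_pos: [546.2, -339.7, 11.8]
eef_rot: [-3.142, -0.0, 0.001]
wrist_force: [-0.5, 2.4, 4.4]
finger_gap: 47.8
finger_force: 20.0
```

Request:
jog_arm:
  rows: [0,0,1,0,0,0,0.8,0,0,2,0,0,0,0.8,0,0,2.5,0,0,0,0.8,0,0,2.5,0,0,0,0.8,0,0,2.5,0,0,0,0.8,0,0,2.5,0,0,0,0.8,0,0,2,0,0,0,0.8,0,1,0,0,0,0,0.8,0,2,0,0,0,0,0.8,0,3,0,0,0,0,0.8,0,3.3,0,0,0,0,0.8,0,3.3,0,0,0,0,0.8,0,3.3,0,0,0,0,0.8,0,3.3,0,0,0,0,0.8,0,3.3,0,0,0,0,0.8,0,3.3,0,0,0,0,0.8,0,3.3,0,0,0,0,0.8,0,2,0,0,0,0,0.8,0,1,0,0,0,0,0.8,0,0,0,0,0,0,0.8]

```text
clock: 30.5
eef_pos: [545.5, -17.0, 160.8]
eef_rot: [-3.141, 0.001, 0.003]
wrist_force: [-0.9, -0.3, -2.2]
finger_gap: 48.0
finger_force: 20.0
```

Request:
jog_arm:
  rows: [-0.2,1,0,0,0,0,0.8,-0.2,2,0,0,0,0,0.8,-0.2,3,0,0,0,0,0.8,-0.2,3.2,0,0,0,0,0.8,-0.2,3.2,0,0,0,0,0.8,-0.2,3.2,0,0,0,0,0.8,-0.2,3.2,0,0,0,0,0.8,-0.2,3.2,0,0,0,0,0.8,-0.2,3.2,0,0,0,0,0.8,-0.3,3.2,0,0,0,0,0.8,-0.3,3.2,0,0,0,0,0.8,-0.2,3,0,0,0,0,0.8,-0.1,2,0,0,0,0.048,0.8,0,1,0,-0.0043,0.0872,0,0.8,0,0,0,-0.0043,0.0872,0,0.8,0,0,0,-0.0043,0.0872,0,0.8,0,0,0,0,0,0,0.8,0,0,0,0,0,0,0.8]

```text
clock: 32.0
eef_pos: [519.9, 356.2, 160.2]
eef_rot: [3.14, 0.261, 0.046]
wrist_force: [-0.8, -0.5, -2.3]
finger_gap: 47.7
finger_force: 20.0
```

Request:
jog_arm:
  rows: [-0.2,0.6,-1.3,0,0,0,0.8,0,0,-1.5,0,0,0.002,0.8,0,0,-1.5,0,0,0,0.8,-0.2,-0.01,-0.77,0,0,0,0.8,-0.2,-0.01,-0.77,0,0,0,0.8,-0.2,-0.01,-0.77,0,0,0,0.8,-0.2,-0.01,-0.77,0,0,0,0.8,0,0,0,0,0,0,0.8,0,0,0,0,0,0,0.8,0,0,0,0,0,0,0.8]

```text
clock: 32.83
eef_pos: [509.4, 362.9, 88.4]
eef_rot: [-3.141, 0.261, 0.051]
wrist_force: [-0.1, -0.4, -1.6]
finger_gap: 47.7
finger_force: 20.0
```

Request:
jog_arm:
  rows: [-0.18,-0.12,-0.68,0,0,0,0.8,0.42,0.02,-0.112,0,0,0,0.8,0.42,0.02,-0.112,0,0,0,0.8,0.4,0.02,-0.112,0,0,0,0.8,0,0,0,0,0,0,0.8,0,0,0,0,0,0,0.8,0,0,0,0,0,0,0.8]

```text
clock: 33.42
eef_pos: [519.7, 362.2, 77.6]
eef_rot: [3.141, 0.262, 0.051]
wrist_force: [0.1, -0.7, -3.1]
finger_gap: 47.7
finger_force: 20.0
```

Request:
jog_arm:
  rows: [0.1,0.005,-0.026,0,0,0,0.8,0.1,0.005,-0.026,0,0,0,0.8,0,0,0,0,0,0,0.8,0,0,0,0,0,0,0.8]

```text
clock: 33.75
eef_pos: [521.7, 362.3, 77.1]
eef_rot: [3.141, 0.262, 0.051]
wrist_force: [0.2, -0.7, -3.4]
finger_gap: 47.9
finger_force: 20.0
```

Request:
jog_arm:
  rows: [0.1,0.005,-0.026,0,0,0,0.8,0,0,0,0,0,0,0.8,0,0,0,0,0,0,0.8]

```text
clock: 34.0
eef_pos: [522.7, 362.3, 76.9]
eef_rot: [3.141, 0.262, 0.051]
wrist_force: [0.3, -0.3, -1.5]
finger_gap: 48.0
finger_force: 20.0
```

Request:
jog_arm:
  rows: [0.1,0.005,-0.026,0,0,0,0.8,0,0,0,0,0,0,0.8,0,0,0,0,0,0,0.8]

```text
clock: 34.25
eef_pos: [522.9, 362.5, 76.8]
eef_rot: [3.141, 0.264, 0.051]
wrist_force: [-7.6, 0.0, 1.9]
finger_gap: 47.9
finger_force: 20.0
```

Request:
jog_arm:
  rows: [0.05,0.003,-0.013,0,0,0,0.8,0,0,0,0,0,0,0.8,0,0,0,0,0,0,0.8]

```text
clock: 34.5
eef_pos: [523.0, 362.5, 76.8]
eef_rot: [3.141, 0.265, 0.051]
wrist_force: [-9.5, -2.1, 4.0]
finger_gap: 47.7
finger_force: 20.0
```

Contact with the backstop. I'll ease back 1 mm and then lower along the normal.

Request:
jog_arm:
  rows: [-0.1,-0.005,0.026,0,0,0,0.8,-0.026,0,-0.1,0,0,0,0.8,0,0,0,0,0,0,0.8,0,0,0,0,0,0,0.8]

```text
clock: 34.83
eef_pos: [522.6, 362.5, 75.8]
eef_rot: [3.142, 0.263, 0.051]
wrist_force: [-4.9, 0.5, 1.5]
finger_gap: 48.3
finger_force: 20.0
```

Request:
jog_arm:
  rows: [-0.026,0,-0.1,0,0,0,0.8,0,0,0,0,0,0,0.8,0,0,0,0,0,0,0.8]

```text
clock: 35.08
eef_pos: [522.4, 362.5, 74.8]
eef_rot: [3.142, 0.263, 0.051]
wrist_force: [-5.2, 0.0, 1.8]
finger_gap: 47.6
finger_force: 20.0
```

Request:
jog_arm:
  rows: [-0.013,0,-0.05,0,0,0,0.8,0,0,0,0,0,0,0.8,0,0,0,0,0,0,0.8]

```text
clock: 35.33
eef_pos: [522.3, 362.5, 74.5]
eef_rot: [-3.142, 0.262, 0.051]
wrist_force: [-5.6, -0.8, 2.6]
finger_gap: 47.7
finger_force: 20.0
```

Request:
jog_arm:
  rows: [-0.013,0,-0.05,0,0,0,0.8,0,0,0,0,0,0,0.8,0,0,0,0,0,0,0.8]

```text
clock: 35.58
eef_pos: [522.3, 362.5, 74.5]
eef_rot: [-3.141, 0.262, 0.051]
wrist_force: [-6.3, -1.6, 7.2]
finger_gap: 47.9
finger_force: 20.0
```

Request:
jog_arm:
  rows: [0,0,0,0,0,0,0.45,0,0,0,0,0,0,0.35,0,0,0,0,0,0,0.2,0,0,0,0,0,0,0.2,0,0,0,0,0,0,0.2,0.26,0.01,0.97,0,0,0,0.2,0.39,0.02,1.45,0,0,0,0.2,0.39,0.02,1.45,0,0,0,0.2,0,0,2,0,0,0,0.2,0,0,2,0,0,0,0.2,0,0,2,0,0,0,0.2,0,-2,0,0,-0.08,0,0.2,0,-3,0,0,-0.08,0,0.2,0,-3,0,0,-0.08,0,0.2,0,-3.5,0,0,0,0,0.2,0,-3.5,0,0,0,0,0.2,0,-3.5,0,0,0,0,0.2,0,-3.5,0,0,0,0,0.2,0,-3.5,0,0,0,0,0.2,0,-3.5,0,0,0,0,0.2]

```text
clock: 37.25
eef_pos: [532.8, 71.2, 173.5]
eef_rot: [3.129, 0.021, 0.049]
wrist_force: [0.9, -0.0, -0.3]
finger_gap: 75.5
finger_force: 0.0
```

Request:
jog_arm:
  rows: [0,-3.5,0,0,0,0,0.2,0,-3.5,0,0,0,0,0.2,0,-3.5,0,0,0,0,0.2,0,-3.5,0,0,0,0,0.2,0,-3.5,0,0,0,0,0.2,0,-3.5,0,0,0,0,0.2,0,-3.5,0,0,0,0,0.2,0,-3.5,0,0,0,0,0.2,0,-3.5,0,0,0,0,0.2,0,-3.5,0,0,0,0,0.2,0,-3,0,0,0,0,0.2,0,-3,0,0,0,0,0.2,0,-3,0,0,0,0,0.2,0,0,0,0,0,0,0.2]

```text
clock: 38.42
eef_pos: [531.8, -371.8, 172.8]
eef_rot: [3.128, 0.022, 0.045]
wrist_force: [-0.3, 0.4, -0.3]
finger_gap: 75.3
finger_force: 0.0
```

Run:
```python
from h import *
for n in('top','side'): snap(n,n+'5')
a=cv2.imread('pics/side5.png')[75:275,200:400];b=cv2.imread('pics/top5.png')[140:290,165:435]
o=np.zeros((600,800,3),np.uint8);o[:400,:400]=cv2.resize(a,(400,400),interpolation=2);o[:222,400:]=cv2.resize(b,(400,222),interpolation=2)
c=cv2.imread('pics/top5.png')[185:265,165:225];o[230:600,410:687]=cv2.resize(c,(277,370),interpolation=2)
cv2.imwrite('pics/c5.png',o)
th=.049;R=np.array([[np.cos(th),np.sin(th)],[-np.sin(th),np.cos(th)]])
t15=np.tan(np.radians(15));nrm=np.array([t15*np.cos(th),t15*np.sin(th),1.]);p0=np.array([497.5+50*np.cos(th),360.6+50*np.sin(th),14.])
d=np.load('pics/top5.npy');P=cloud('top',d);hsv=cv2.cvtColor(cv2.imread('pics/top5.png'),cv2.COLOR_BGR2HSV)
roi=(d>0)&(abs(P[...,0]-500)<100)&(abs(P[...,1]-360)<65)
h=((P-p0)@nrm)*np.cos(np.radians(15))
for hh in(68,40):
    m=roi&(hsv[...,1]>70)&(hsv[...,0]<30)&(abs(h-hh)<7);Q=P[m];L=(Q[:,:2]-[497.5,360.6])@R.T
    A=np.c_[Q[:,:2],np.ones(len(Q))];print(hh,m.sum(),'mean',L.mean(0),'rng',np.percentile(L,[2,98],axis=0),'h',np.median(h[m]),'slope',np.linalg.lstsq(A,Q[:,2],rcond=None)[0][:2])
```

```text
68 356 mean [27.15696985 -0.28895218] rng [[-11.09987374 -24.12731198]
 [ 64.95836883  23.25066   ]] h 68.84730579835389 slope [-0.2658535  -0.01027442]
40 133 mean [ -0.37537182 -12.15424581] rng [[-28.3963489  -30.78330959]
 [ 58.44784018  27.36419164]] h 40.61332259080775 slope [-0.273361   -0.01679949]
```

View pics/c5.png

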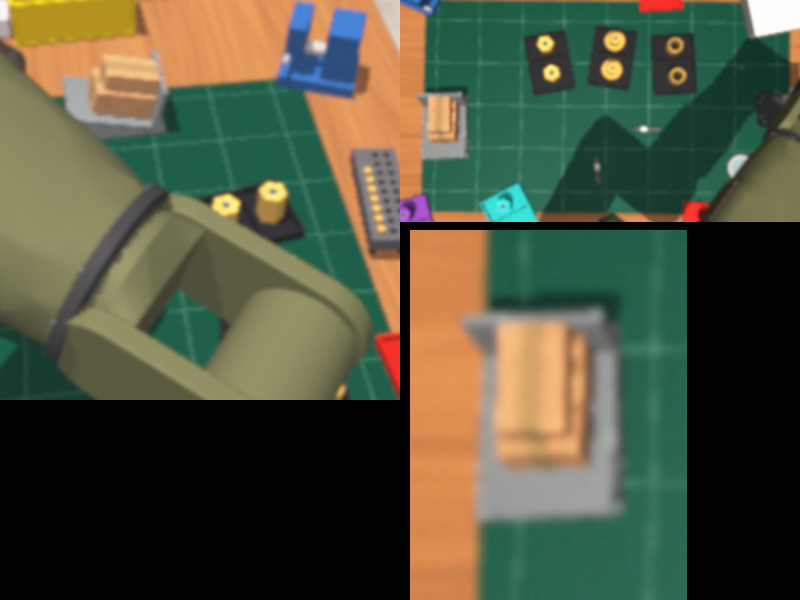

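Both cartons are stacked parallel to the slope against the backstop (top crop (540,390)), centred to within about 1–2 mm. The fittings stand in their bays and the magnifier hasn't moved.

```bash
python3 -c "
from cell import manip
print(manip.sign_off())"
```

```text
the job is handed in; nothing more can be done
None
```

The job is handed in at about 38 s: each fitting stands upright in its matching tray bay, the two cartons are stacked on the stand against the backstop (large underneath, centred to about 1–2 mm), and the magnifying glass was not touched.

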